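Load a sample cup under the sprung flap of a bench colour meter

TASK

Load the sample cup into the colour meter: with one fingertip press the finger bar down to hold the sprung hold-down flap up, and with the other fingertip push the cup along its guide, under the flap, until it is fully home against the end stop. Keep the flap up until the cup is home, then let it close down onto the cup and take the hand clear. The cup is only pushed, never lifted or tipped, and the other things standing about are left where they are.

Things in the scene. Friction and masses are not known exactly. Their poses are not given: they have to be found in the camera images.
- meter: Colour meter: white bench instrument, 200 mm wide (x, -100 to 100), 330 mm long (y, -160 to 170). Frame: origin on the bench, z up, y = the way the cup is pushed, x = 0 the guide's centre line, y = 0 is 3 mm before the flap plate's leading edge. Flat aluminium stage at z = 55 mm. A white head, top at z = 117, begins at y = 102; the rest stands at most 36 mm above the stage, but for cup and flap
- port (a point): Centre of the round measuring port, flush in the stage, at (0, 24, 55) mm in the meter's frame, axes as the meter's. Two steel guide rails (10 mm high, inner faces 47 mm apart, y = -137 to 48) lead over it to a dark end stop, 34 mm high, its face at y = 46. The cup is home when it stands over this point and touches the stop
- hinge_axis (a point): A point on the axis of the flap's shaft, at (-31, -40, 85) mm in the meter's frame, 30 mm above the stage. The shaft (6 mm thick) runs along the meter's y from y = -137 to 56, beside the guide, between two bearing blocks 10 mm wide
- flap (a joint): Angle of the sprung steel flap about its shaft, rad: 0 shut and empty, 1.13 bar pressed to its stop. Rigid: a cranked plate (y = 3 to 43) reaches 46 mm to +x over the guide, a finger bar to -x. At 0 the plate slopes down, too low for the cup; from 0.55 up it clears the cup; at 0.35 it lies level on a cup that is home. Its spring shuts it when let go: 2 N at the bar to start, 6 N fully pressed
- bar_edge (a point): Middle of the finger bar's outer edge, moves with the flap. Bar: flat strip 168 mm along y (-124 to 44 in the meter's frame), reaching 38 mm from the shaft to -x, 2.5 mm thick. Shut, it rises outwards at 20 degrees; fully pressed, it slopes down at 45 degrees: a fingertip 16 mm out from the shaft is then 14 mm below the axis, 16 mm above the stage. A fingertip can slide along it while pressing
- cup_mid (a point): Centre (half-way up) of the loose sample cup: closed, round, 44 mm in diameter, 38 mm high, black with a bare metal cap, about 110 g, standing upright in the guide before the flap, 69 to 99 mm short of its home place; z up
- tile_mid (a point): Centre of the white calibration tile, a grey disc 48 mm across with a white ceramic face, 15 mm high, lying loose on the stage beyond the guide (meter's +x side); leave it alone
- jar_mid (a point): Centre of a capped clear jar 60 mm across, 80 mm high, standing on the bench; leave it alone
- tamper_mid (a point): Centre of a steel tamper (foot 37 mm across, knobbed stem, 72 mm high) standing on the bench; leave it alone
Mind the look-alikes: they are no part of the job. Leave any pink look-alike of the part that bears cup_mid alone.

How it is judged:
On the way, in this order (a step that is already met when the one before it is completed fails the run):
1. the flap is held up by a finger while the cup is still in front of it (value of joint flap above 0.55 rad and contact force between the fingers and meter above 0.5 N and y of cup_mid in the frame of port below -0.045 m), for 0.2 s.
2. the cup is pushed home with the flap still held up by a finger (value of joint flap above 0.5 rad and contact force between the fingers and meter above 0.5 N and y of cup_mid in the frame of port above -0.003 m), for 0.1 s.
At the end, for the whole second after the job is handed in: The cup stands upright on the stage against the end stop (within 3 mm), centred over the port (within 5 mm), at rest, with the flap down on its top (joint 0.28 to 0.42) (y of cup_mid in the frame of port above -0.003 m and horizontal distance between cup_mid and port below 0.005 m and z of cup_mid in the frame of port below 0.021 m and angle between cup_mid's own z axis and vertical below 0.05 rad and value of joint flap between 0.28 and 0.42 rad and linear speed of cup below 0.01 m/s); the robot touches nothing.
It fails at once if the flap comes down on the cup before the cup is home (y of cup_mid in the frame of port between -0.039 and -0.006 m and value of joint flap below 0.43 rad).
It fails at once if the cup is lifted (z of cup_mid in the frame of port above 0.025 m).
It fails at once if the cup is tipped (angle between cup_mid's own z axis and vertical above 0.2 rad).
It fails at once if another thing is disturbed (distance of any of tile_mid, jar_mid, tamper_mid from where it was at the start of the episode above 0.01 m).
It also fails if it takes over 35 s, if anything falls off the work surface, if the arm or the gripper's body presses on something with over 40 N, if the wrist force passes 120 N, or if a joint passes its speed limit or range.

ROBOT

A 7-joint arm with a two-finger parallel gripper is mounted at the origin on the work surface. World frame = base frame: x ahead of the robot, y to its left, z up, the work surface at z = 0. Lengths are in m, angles in rad, forces in N, time in s.
With the tool pointing down it reaches from about 0.375 to 0.925 m from the base axis. Payload 3.1 kg.
Tool frame: the origin (TCP) lies on the centre line of the jaws, within the pads' length; the fingertips stand 14 mm ahead of it and the grasp point (between the pads) lies 5 mm behind it; z points along the fingers, y is the direction in which the jaws open and shut (so a half turn about z gives the same grasp; the last joint's range is limited). The gripper opens to 85 mm and grips with 20 to 120 N. Pads are 22 mm wide; open, the fingers measure 114 mm over their backs; the gripper's body (76 mm by 85 mm) begins 54 mm behind the grasp point. The pads swing forward as they close: fully open they stand 13 mm farther back than shut.
Start: joints at [1.005, 0.383, 0.044, 1.598, -0.018, 1.161, -0.05], TCP at [0.293, -0.58, 0.245] pointing down, gripper open.
Joint ranges: [-2.61, 2.61], [-0.41, 2.15], [-1.48, 1.57], [0, 2.5], [-1.57, 4.71], [0.05, 1.97], [-2.85, 2.85]. Speed limits (rad/s): [2.79, 2.79, 3.14, 3.14, 3.14, 3.14, 3.14].

INTERFACE

Orientations are given as a 3x3 rotation matrix whose columns are the frame's x, y, z axes.
In Python, from plant import ctrl gives the robot as it stands. The module is installed in compiled form; this text tells all that it offers. Calls block until the motion is done:
- ctrl.move_pose(position, orientation): joint-space move of the TCP to a pose.
- ctrl.move_l(position, attitude=None, max_speed=0.15): straight line of the TCP; attitude=None keeps the orientation; max_speed is the mean speed in m/s.
- ctrl.move_joints(angles): joint-space move.
- ctrl.move_gripper(opening, grip_force=None): finger opening in m; grip_force is the grip in N (None keeps the last); returns when the fingers have stopped.
- ctrl.wait(seconds).
- ctrl.ik(position, orientation): joint angles nearest the present ones, or None.
- ctrl.read_state(): the state.
- ctrl.snapshot(name): name is "side" or "top" or "wrist"; returns a dict with "pixels" (384x512x3 uint8, red, green, blue), "intrinsics" (3x3 intrinsics, pixels), "world_to_cam" (4x4, takes a point from world to camera coordinates). Camera axes: x right, y down, z forward; pixel columns grow to the right and rows downward; lengths in m; the calibration is good to about 2 mm. A picture is of the moment at which its call begins. There is no depth.
A pose or a line that the arm cannot do raises ctrl.PlanningError and nothing moves.
- ctrl.job_done(): hands the job in, once; it reports no verdict.
The state is a dict: "time_s": time; "joint_positions": joint angles; "qd": joint speeds; "joint_torque": joint torques, N m; "eef_pos": TCP position; "tcp_rot": TCP orientation; "ft_force": force on the tool from outside, world axes, zero at the start; "moment": the same for the moment, N m; "finger_gap": finger opening in m.
Only numpy, scipy, OpenCV 4.12 (cv2) and the standard library are available. Lean on these libraries where they do the work, as an engineer would, in place of code of your own. Each camera call takes 0.05 s, during which the arm holds its last target. There are 200 camera calls.

## Working session

There is one attempt and no reset: what is moved stays moved. The work goes in short steps, each a Python script; the robot and the scene stay as the last script left them, time stands still between calls to the robot, and variables do not carry over. Pictures are saved under pics/ and viewed, about 8 in all and at most 12, crops included, and the job is handed in when it is done.

```bash
mkdir -p pics; python3 - <<'E'
from plant import ctrl
import cv2,numpy as np
for n in ("top","side"):
    s=ctrl.snapshot(n); cv2.imwrite(f"pics/{n}0.png",s["pixels"][:,:,::-1]); np.savez(f"pics/{n}0.npz",**{k:s[k] for k in("intrinsics","world_to_cam")},pixels=s["pixels"])
    print(n,s["intrinsics"].tolist(),np.round(s["world_to_cam"],4).tolist())
    cv2.imwrite(f"pics/{n}0b.png",cv2.resize(s["pixels"][:,:,::-1],(800,600),interpolation=cv2.INTER_CUBIC))
print(ctrl.read_state())
E
```

```text
top [[379.94115805854426, 0.0, 250.87028655384142], [0.0, 379.94115805854426, 189.31550259354287], [0.0, 0.0, 1.0]] [[0.0151, -0.9994, 0.0308, -0.0324], [-0.9948, -0.0181, -0.0999, 0.562], [0.1004, -0.0291, -0.9945, 0.9842], [0.0, 0.0, 0.0, 1.0]]
side [[393.29337535772373, 0.0, 251.44917510476154], [0.0, 393.29337535772373, 188.5907177787904], [0.0, 0.0, 1.0]] [[-0.9537, -0.3002, 0.017, 0.5543], [-0.2395, 0.7243, -0.6465, 0.1838], [0.1818, -0.6207, -0.7627, 1.1885], [0.0, 0.0, 0.0, 1.0]]
{'time_s': 0.1, 'joint_positions': array([ 1.00518211,  0.3837927 ,  0.04384295,  1.59943711, -0.01787117,
        1.16123538, -0.0498429 ]), 'qd': array([ 0.00047378, -0.00222494, -0.00016104, -0.00399075,  0.00122433,
        0.00104398,  0.0010628 ]), 'joint_torque': array([ 2.72423902e-03, -4.34730470e+01,  1.02967467e+00, -2.50453663e+01,
        1.10134121e-02,  5.44208422e-03,  2.77948169e-05]), 'eef_pos': array([ 0.29271692, -0.57941455,  0.24397803]), 'tcp_rot': array([[ 8.92491801e-01,  4.51061856e-01, -1.25942014e-03],
       [ 4.51063586e-01, -8.92489258e-01,  2.13670981e-03],
       [-1.60230647e-04, -2.47507455e-03, -9.99996924e-01]]), 'ft_force': array([ 0.05822295, -0.24335897, -0.10689562]), 'moment': array([ 0.00583149, -0.02412834, -0.00503622]), 'finger_gap': 0.0857289750022075}
```

View pics/top0b.png

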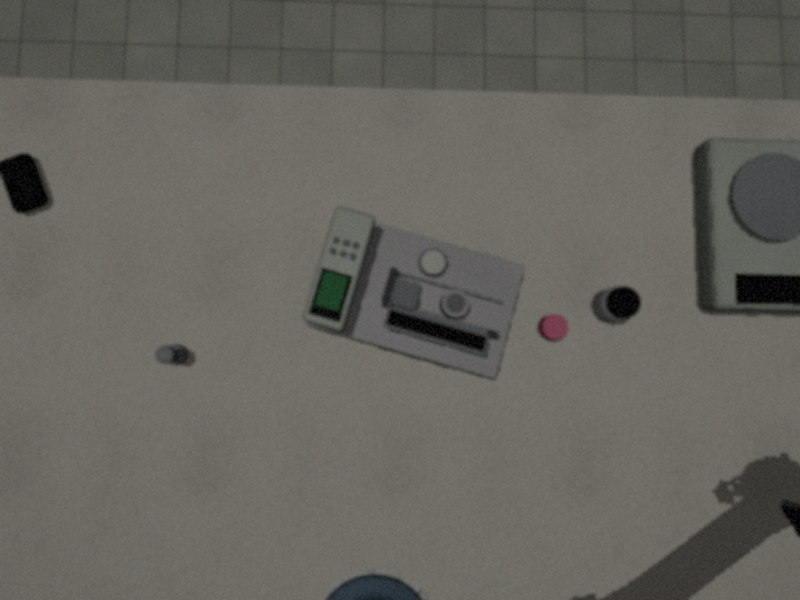

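View pics/side0b.png

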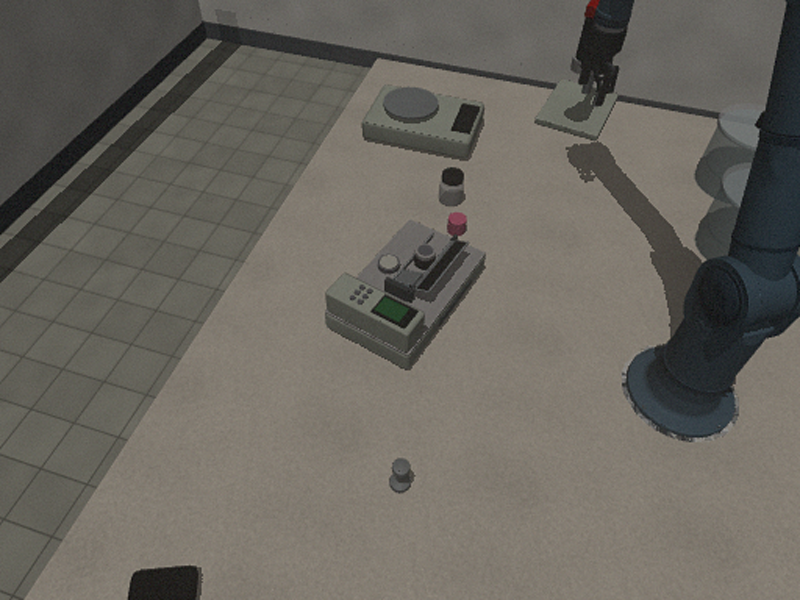

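The top view shows the meter centred near (415,295), its push direction pointing left and slightly up. The cup is at (455,303), the bar runs from (390,320) to (487,345), and the tile is at (432,262). The pink look-alike is at (553,327) and the jar at (620,303). Next I make a rough fit, then take a closer wrist view.

```bash
cat > h.py <<'E'
import numpy as np
from scipy.optimize import least_squares
def proj(K,T,P):
    c=(T[:3,:3]@np.atleast_2d(P).T+T[:3,3:]); p=K@c; return (p[:2]/p[2]).T
def R2(a): return np.array([[np.cos(a),-np.sin(a),0],[np.sin(a),np.cos(a),0],[0,0,1.]])
def m2w(m,P): return np.atleast_2d(P)@R2(m[2]).T+[m[0],m[1],0]
def fit(obs,m0):  # obs: list of (K,T,meterpts(mm),pix)
    f=lambda m: np.concatenate([(proj(K,T,m2w(m,np.array(P)/1e3))-np.array(p)).ravel() for K,T,P,p in obs])
    r=least_squares(f,m0,loss='soft_l1'); return r.x, f(r.x).reshape(-1,2)
def ray(K,T,px,z):  # intersect pixel ray with plane z
    d=T[:3,:3].T@np.linalg.inv(K)@[*px,1]; o=-T[:3,:3].T@T[:3,3]; return o+d*(z-o[2])/d[2]
E
python3 - <<'E'
from plant import ctrl
from h import *
import cv2
s=np.load("pics/top0.npz"); t=np.load("pics/side0.npz"); k=.64
P=[(100,-160,55),(-100,-160,55),(100,170,117),(-100,170,117),(100,102,117),(-100,102,117)]
p=np.array([(524,264),(497,379),(337,207),(304,322),(376,214),(344,331)])*k
Ps=[(-100,-160,55),(100,170,117),(-100,102,117),(-100,170,117)]; ps=np.array([(485,258),(327,291),(424,318),(409,345)])*k
m,r=fit([(s["intrinsics"],s["world_to_cam"],P,p),(t["intrinsics"],t["world_to_cam"],Ps,ps)],[.5,0,-.26])
print(m,r.round(1).tolist())
w=ray(s["intrinsics"],s["world_to_cam"],np.array([455,300])*k,.093)
print("cup meter", R2(m[2]).T@(w-[m[0],m[1],0])*1e3)
st=ctrl.read_state(); sn=ctrl.snapshot("wrist"); T=sn["world_to_cam"]
C=-T[:3,:3].T@T[:3,3]
print("cam in tool",st["tcp_rot"].T@(C-st["eef_pos"]), (T[:3,:3]@st["tcp_rot"]).round(3), sn["intrinsics"][0])
# look pose
my=R2(m[2])[:,1]; mx=R2(m[2])[:,0]
R=np.column_stack([my,mx,[0,0,-1]])
off=R@(st["tcp_rot"].T@(C-st["eef_pos"])); ax=R@(st["tcp_rot"].T@T[2,:3])
tgt=m2w(m,[-.01,-.02,.07])[0]
cam=tgt-ax*0.33
pos=cam-off; print("pos",pos)
if np.linalg.norm(pos)<.95 and pos[2]>.25:
    ctrl.move_pose(pos,R)
    sn=ctrl.snapshot("wrist"); np.savez("pics/w1.npz",**{q:sn[q] for q in("intrinsics","world_to_cam","pixels")})
    cv2.imwrite("pics/w1.png",cv2.convertScaleAbs(cv2.resize(sn["pixels"][:,:,::-1],(800,600),interpolation=cv2.INTER_CUBIC),alpha=1.6))
    print(ctrl.read_state()["eef_pos"],ctrl.read_state()["time_s"])
np.save("m.npy",m)
E
```

```text
[ 0.5628821  -0.0667539  -0.26092699] [[1.3, -0.2], [-0.7, 0.1], [-1.3, -4.3], [-3.6, 0.1], [0.3, -1.2], [-2.0, 2.1], [2.1, -4.4], [-3.1, -0.4], [3.7, -4.0], [1.3, -5.7]]
cup meter [  2.90570871 -56.59100887  93.        ]
cam in tool [ 0.0823692 -0.000201  -0.1305601] [[ 0.001  1.     0.   ]
 [-0.947  0.001 -0.322]
 [-0.322  0.     0.947]] [296.47800878   0.         252.53193043]
pos [ 0.55433264 -0.06042154  0.25185661]
[ 0.55428132 -0.06261471  0.25170736] 2.2917
```

View pics/w1.png

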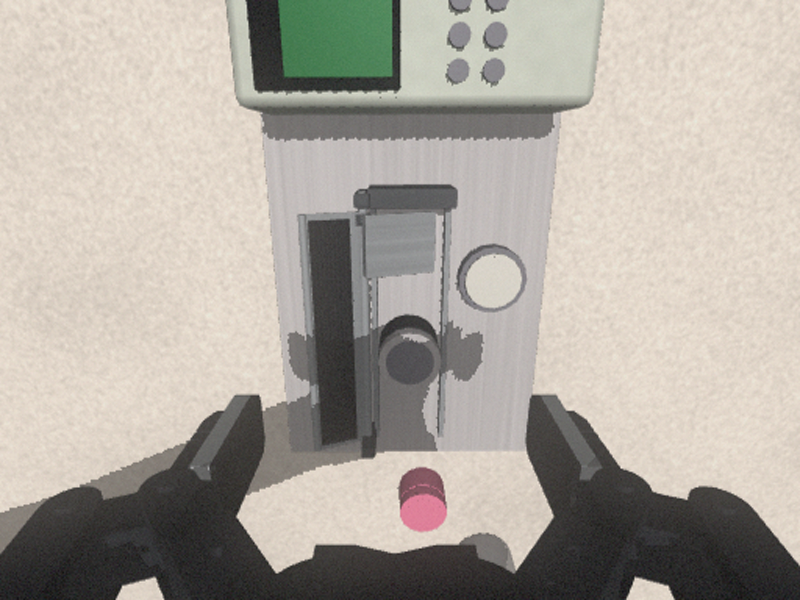

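The wrist view shows the stage's near corners at (291,452) and (526,450), and the bar's outer edge from (301,216) to (318,447). The stop's front top edge is at row 207, the cup cap's centre at (410,357), and the plate's leading edge at (367..434, 273). The pink cup, at (423,500), stands behind the meter. I refine the fit with these.

```bash
python3 - <<'E'
from h import *
s=np.load("pics/top0.npz"); w=np.load("pics/w1.npz"); k=.64; m0=np.load("m.npy")
A=(s["intrinsics"],s["world_to_cam"],[(100,-160,55),(-100,-160,55)],np.array([(524,264),(497,379)])*k)
P=[(-100,-160,55),(100,-160,55),(-66.7,44,98),(-66.7,-124,98)]
W=(w["intrinsics"],w["world_to_cam"],P,np.array([(291,452),(526,450),(301,215),(318,447)])*k)
for o in ([A,W],[W]):
    m,r=fit(o,m0); print(m,r.round(1).tolist())
    c=ray(w["intrinsics"],w["world_to_cam"],np.array([410,357])*k,.093); print("cup",R2(m[2]).T@(c-[m[0],m[1],0])*1e3)
q=[(-20,46,89),(25,46,89),(23.5,48,65),(23.5,-137,65),(-31,-137,88),(15,3,70),(-100,102,55),(100,102,55)]
print((proj(w["intrinsics"],w["world_to_cam"],m2w(m,np.array(q)/1e3))/k).round().tolist())
np.save("m.npy",m)
E
```

```text
[ 0.56337132 -0.06503065 -0.25386611] [[0.5, -0.9], [-1.0, -0.5], [-1.3, 0.5], [1.1, 0.5], [-0.3, -0.7], [-0.0, 0.5]]
cup [  0.11990705 -54.64353853  93.        ]
[ 0.56357157 -0.06493291 -0.25356824] [[-1.1, 0.4], [1.3, 0.4], [-0.1, -0.8], [0.1, 0.4]]
cup [-6.57019891e-02 -5.47884259e+01  9.30000000e+01]
[[378.0, 208.0], [450.0, 207.0], [444.0, 200.0], [438.0, 435.0], [369.0, 454.0], [431.0, 267.0], [256.0, 116.0], [561.0, 113.0]]
```

```bash
cat >> h.py <<'E'
m=np.load("m.npy"); TL=np.deg2rad(8); M=R2(m[2]); ez=np.array([0,0,1.])
R=np.column_stack([M[:,1]*np.cos(TL)+ez*np.sin(TL),M[:,0],M[:,1]*np.sin(TL)-ez*np.cos(TL)])
def W(x,y,z): return m2w(m,np.array([x,y,z])/1e3)[0]   # mm, meter frame
E
python3 - <<'E'
from plant import ctrl
from h import *
import cv2
ctrl.move_gripper(.044)
ctrl.move_pose(W(-27,-101,170),R)
ctrl.move_l(W(-27,-101,125),max_speed=.1)
f0=ctrl.read_state()["ft_force"]; print(f0,ctrl.read_state()["finger_gap"])
for z in np.arange(122,74,-3):
    ctrl.move_l(W(-27,-101,z),max_speed=.06); s=ctrl.read_state(); f=M.T@(s["ft_force"]-f0); print(z,f.round(1))
    if f[2]>9 or np.hypot(*f[:2])>8: break
sn=ctrl.snapshot("wrist"); np.savez("pics/w2.npz",**{q:sn[q] for q in("intrinsics","world_to_cam","pixels")})
cv2.imwrite("pics/w2.png",cv2.convertScaleAbs(cv2.resize(sn["pixels"][:,:,::-1],(800,600),interpolation=cv2.INTER_CUBIC),alpha=1.6))
print(s["time_s"],s["eef_pos"])
E
```

```text
[-0.0503204  -0.88305028  0.74737345] 0.04383584535461805
122 [ 0.3  0.2 -0.5]
119 [-0.   0.4 -0.5]
116 [-0.8  0.7 -0.1]
113 [ 0.3  1.8 -1. ]
110 [-1.4  0.5 -1.7]
107 [0.4 0.6 0.9]
104 [1.3 1.3 2.4]
101 [0.3 1.1 2. ]
98 [-0.4  1.4  2.8]
95 [-0.5  0.9  3.4]
92 [0.3 1.9 3.4]
89 [0.9 1.2 4.8]
86 [0.6 1.9 4.1]
83 [-0.8  1.3  4.4]
80 [-0.8  0.4  3.2]
77 [-4.6  0.5 14.6]
7.9667 [ 0.51199425 -0.15582763  0.07875387]
```

View pics/w2.png

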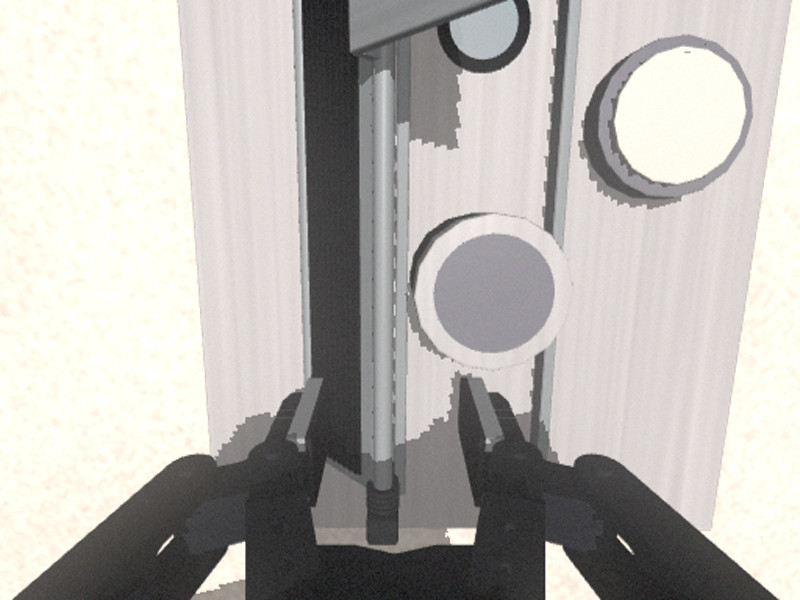

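The flap is fully up: the stop was felt at TCP z≈78 mm. The cup cap is at (492,292), and the right fingertip at (457–500, 380) is right behind it. I ease up 3.5 mm and push.

```bash
python3 - <<'E'
from plant import ctrl
from h import *
import cv2
F=lambda:(M.T@np.mean([(ctrl.wait(.02),ctrl.read_state()["ft_force"])[1] for _ in range(5)],0))
f0=M.T@np.array([-.05,-.88,.75]); z=81.5
ctrl.move_l(W(-27,-101,z),max_speed=.05); print((F()-f0).round(1))
ctrl.move_l(W(-27,-50,z),max_speed=.04); print("mid",(F()-f0).round(1))
ctrl.move_l(W(-27,-17,z),max_speed=.04); g=F()-f0; print("near",g.round(1))
for y in np.arange(-16,-4,1.):
    ctrl.move_l(W(-27,y,z),max_speed=.02); f=F()-f0; print(y,f.round(1))
    if f[1]<g[1]-6: break
s=ctrl.read_state(); print(s["time_s"],(M.T@(s["eef_pos"]-[m[0],m[1],0])*1e3).round(1))
for n in("wrist","side"):
    sn=ctrl.snapshot(n); p=sn["pixels"][:,:,::-1]
    if n=="side": p=p[125:245,195:325]
    np.savez(f"pics/{n}3.npz",**{q:sn[q] for q in("intrinsics","world_to_cam")})
    cv2.imwrite(f"pics/{n}3.png",cv2.convertScaleAbs(cv2.resize(p,(800,600) if n=="wrist" else (650,600),interpolation=cv2.INTER_CUBIC),alpha=1.6))
E
```

```text
[-2.7  0.9  2.5]
mid [-3.2 -1.7  1.9]
near [-3.3 -0.5  2.1]
-16.0 [-2.7 -1.1  2.4]
-15.0 [-3.  -3.1  2.9]
-14.0 [-3.4 -3.   2.7]
-13.0 [-3.1 -3.3  2.3]
-12.0 [-2.9 -3.3  2. ]
-11.0 [-2.6 -2.4  2. ]
-10.0 [-2.6 -2.7  2.5]
-9.0 [-3.1 -3.5  2.4]
-8.0 [-3.1 -5.2  3.3]
-7.0 [-3.1 -5.9  3.8]
-6.0 [-3.7 -7.4  3.9]
14.5833 [-27.   -9.2  81.4]
```

View pics/wrist3.png

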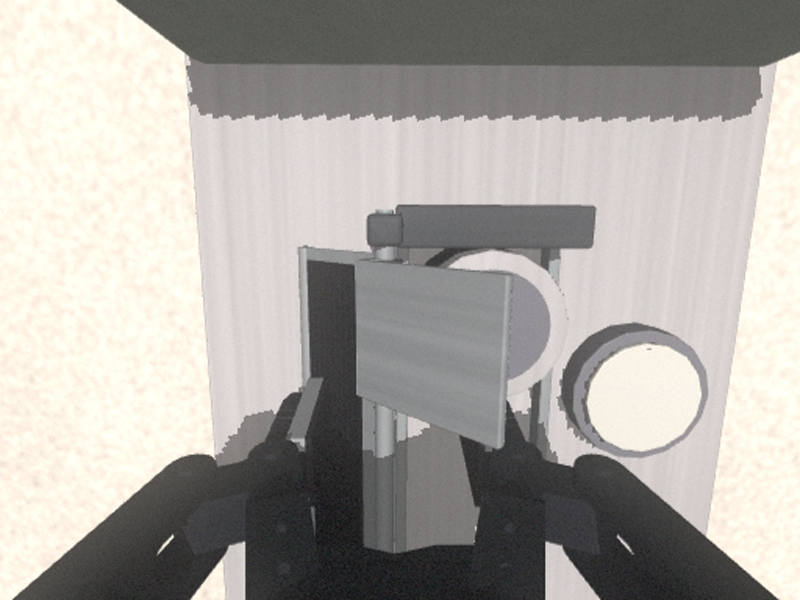

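View pics/side3.png

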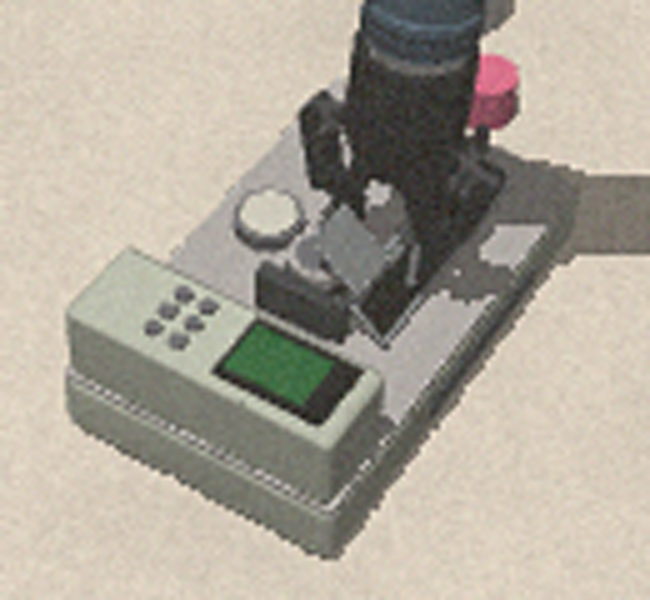

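```bash
python3 - <<'E'
from h import *
w=np.load("pics/wrist3.npz")
for yc in (20,22,24):
    print(yc,(proj(w["intrinsics"],w["world_to_cam"],[W(22,yc,93),W(0,yc+22,93),W(15.6,yc-15.6,93)])/.64).round().tolist())
print((proj(w["intrinsics"],w["world_to_cam"],[W(0,46,89),W(25,46,89),W(23.5,-20,65)])/.64).round().tolist())
E
```

```text
20 [[566.0, 338.0], [493.0, 262.0], [541.0, 390.0]]
22 [[567.0, 332.0], [493.0, 255.0], [541.0, 383.0]]
24 [[567.0, 325.0], [493.0, 248.0], [542.0, 377.0]]
[[490.0, 247.0], [578.0, 247.0], [535.0, 425.0]]
```

The cap's far edge is seen at row ~250, where a home cup is predicted at 248, so the cup is home against the stop. I back off with the flap still held, then rise.

```bash
python3 - <<'E'
from plant import ctrl
from h import *
import cv2
ctrl.wait(.2)
ctrl.move_l(W(-27,-18,81.5),max_speed=.04)
ctrl.move_l(W(-27,-18,112),max_speed=.04); print(ctrl.read_state()["ft_force"])
ctrl.move_l(W(-27,-30,190),max_speed=.1)
ctrl.move_l(W(-27,-60,230),max_speed=.12)
ctrl.wait(.3); s=ctrl.read_state(); print(s["time_s"],s["ft_force"])
for n in("wrist","side"):
    sn=ctrl.snapshot(n); p=sn["pixels"][:,:,::-1]
    if n=="side": p=p[125:245,195:325]
    np.savez(f"pics/{n}4.npz",**{q:sn[q] for q in("intrinsics","world_to_cam")})
    cv2.imwrite(f"pics/{n}4.png",cv2.convertScaleAbs(cv2.resize(p,(800,600) if n=="wrist" else (650,600),interpolation=cv2.INTER_CUBIC),alpha=1.6))
w=sn=np.load("pics/wrist4.npz"); a=np.linspace(0,6.28,9)
print((proj(w["intrinsics"],w["world_to_cam"],[W(22,24,93),W(15.6,8.4,93),W(0,2,93),W(15,3,93),W(15,43,93),W(0,46,89)])/.64).round().tolist())
E
```

```text
[0.94025518 0.12075184 0.88584831]
18.0583 [-1.06005323  1.03174123  0.09976229]
[[481.0, 182.0], [470.0, 209.0], [443.0, 220.0], [468.0, 218.0], [470.0, 147.0], [444.0, 143.0]]
```

View pics/wrist4.png

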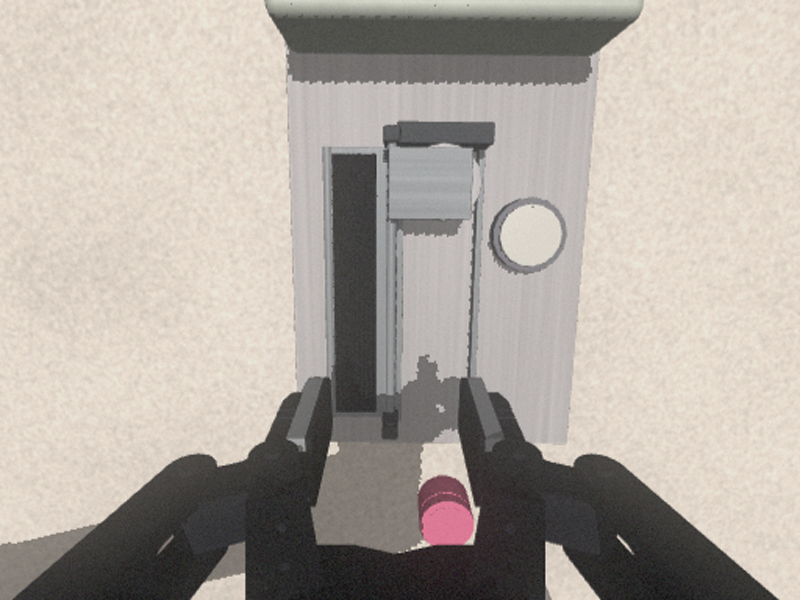

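View pics/side4.png

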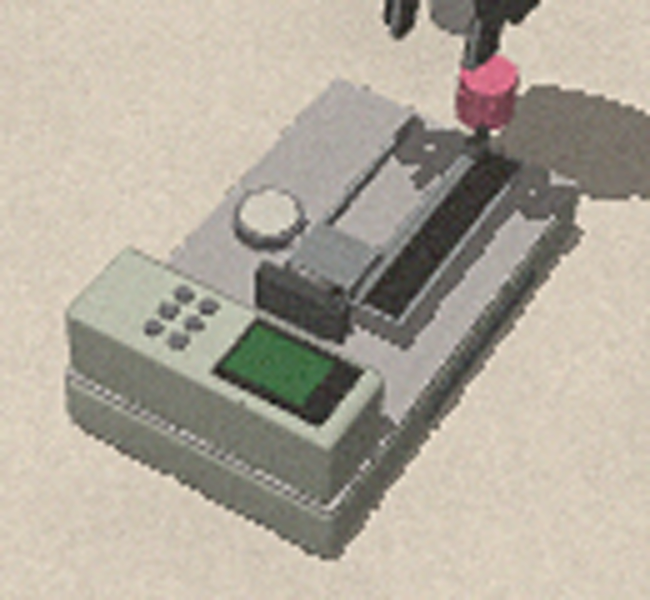

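The flap's free-edge corners at about (470,218) and (471,147) match the prediction for a level plate on a home cup. The cap shows at (481,182) and touches the stop at (445,145), and the hand is clear.

```bash
python3 -c "
from plant import ctrl
ctrl.job_done(); print(ctrl.read_state()['time_s'])"
```

```text
the job is handed in; nothing more can be done
the job is handed in; nothing more can be done
```

The cup is home against the end stop with the flap closed level on it. I handed the job in with the clock at about 18 s of the 35 s; no verdict is reported.

**What I did:** one fingertip pressed the finger bar to its stop, then eased back 3.5 mm. The other fingertip pushed the cup about 79 mm along the guide until it stalled against the stop, with about 7 N on the wrist sensor. I then backed off with the flap still held up, let it close, and moved the hand clear.

**Last checks:**
- **Cup home:** before release, the cap's far edge was within about 2 picture pixels of where a home cup should show, so the cup is home to within about 1 mm.
- **Flap down:** after release, the plate's corners matched a level plate on a home cup (joint about 0.35 rad). I judged this from the pictures; the joint value itself can't be read.
- **Other things:** the tile and the pink look-alike look unmoved in the last pictures. The hand never went near the jar or tamper, but neither is in the last pictures.

**What disagreed:**
- **First pose fit:** the first rough fit of the meter's pose was off by up to 6 pixels. I replaced it with one from the close wrist view, good to about 1 pixel.
- **Fingertip position:** at the 44 mm opening, the fingertips stood about 6 mm farther back than the stated 14 mm. I found the bar's stop by force instead.

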